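# Test a sprung belt tensioner and record its deflection

### The arm

A 7-joint arm with a two-finger parallel gripper is mounted at the origin on the work surface; the furniture and walls round the work are solid. World frame = base frame: x ahead of the robot, y to its left, z up, the work surface at z = 0. Lengths are in m, angles in rad, forces in N, time in s.
With the tool pointing down it reaches from about 0.425 to 0.95 m from the base axis. Payload 4.7 kg.
Tool frame: the origin (TCP) lies on the centre line of the jaws, within the pads' length; the fingertips stand robot.nose_length ahead of it and the grasp point (between the pads) lies 8 mm behind it (robot.nose_length is the distance from the TCP to the fingertips, in m); z points along the fingers, y is the line along which they close (so a half turn about z gives the same grasp; the last joint's range is limited). The gripper opens to 85 mm and grips with 20 to 120 N. Pads are 22 mm wide; open, the fingers measure 114 mm over their backs; the gripper's body (76 mm by 85 mm) begins 54 mm behind the grasp point. The pads swing forward as they close: fully open they stand 13 mm farther back than shut.
Start: joints at [-1.26, 0.469, -0.049, 1.532, 0.024, 1.141, -0.082], TCP at [0.225, 0.636, 0.242] pointing down, gripper open.
Joint ranges: [-2.59, 2.59], [-0.33, 1.99], [-1.39, 1.29], [0.1, 2.45], [-1.04, 4.18], [0.21, 1.99], [-2.66, 2.66]. Speed limits (rad/s): [2.57, 2.57, 3.14, 3.14, 3.14, 3.14, 3.14].

### API

Orientations are given as [roll, pitch, yaw] about the fixed x, y, z axes, in that order (R = Rz(yaw) Ry(pitch) Rx(roll)).
In Python, from plant import robot gives the robot as it stands. Calls block until the motion is done:
- robot.goto(position, orientation): joint-space move of the TCP to a pose.
- robot.move_straight(position, vel=0.15, attitude=None, contact_N=None): straight line of the TCP; attitude=None keeps the orientation; vel is the mean speed in m/s. With contact_N (N) it stops when the force on the tool has changed by that much, and returns True; else False.
- robot.move_joints(angles): joint-space move.
- robot.grip(opening, strength=None): opening from 0.0 (shut) to 1.0 (fully open); strength is the grip in N (None keeps the last); returns when the fingers have stopped.
- robot.sleep(seconds).
- robot.inverse_kinematics(position, orientation): joint angles nearest the present ones, or None.
- robot.sense(): the state.
- robot.grab_frame(name): name is "scene" or "top" or "wrist"; returns a dict with "image" (384x512x3 uint8, red, green, blue), "range_z" (384x512 float32, m along the optical axis (not along the pixel's ray), 0 where there is no reading), "fx", "fy", "cx", "cy" (pixels), "R" (3x3) and "t" (3): a world point X has camera coordinates R X + t. Camera axes: x right, y down, z forward; pixel columns grow to the right and rows downward; lengths in m; the calibration is good to about 2 mm. A picture is of the moment at which its call begins.
A pose or a line that the arm cannot do raises robot.IKError and nothing moves.
- robot.close_job(): hands the job in; it is judged then, once.
The state is a dict: "t": time; "joint_pos": joint angles; "joint_velocities": joint speeds; "effort": joint torques, N m; "tcp_pos": TCP position; "tcp_rot": TCP orientation; "wrist_force": force on the tool from outside, world axes, zero at the start; "torque": the same for the moment, N m; "opening": opening from 0.0 (shut) to 1.0 (fully open); "gripper_force": force on a finger pad.
Only numpy, scipy, OpenCV 4.12 (cv2) and the standard library are available. Lean on these libraries where they do the work, as an engineer would, in place of code of your own. Each camera call takes 0.05 s, during which the arm holds its last target. There are 200 camera calls.

### The job

The cover and belt are off the dough roller's drive so that its sprung tensioner arm can be tested. With closed fingers push the arm's upright roller along its swing, slowly, until you are pushing with a steady 12 newtons, hold that for about a second, then ease the arm all the way back to its stop without letting it snap. The thin drag hand stays behind at the deflection reached: without touching it, slide the rider along the curved rail until its pointer stands in line with the drag hand, let go, and leave the things around undisturbed.

Things in the scene. Friction and masses are not known exactly. Their poses are not given: they have to be found in the camera images.
- drive: aluminium drive plate, 300 x 270 x 12 mm, fixed to the worktop. Origin on the worktop right under the arm's pivot; the plate reaches from x = -205 to +95 mm and y = -135 to +135 mm of its own frame, z up. At x = +50, y = +-80 mm stand two fixed toothed pulleys, 46 mm high
- pivot (a point): on the plate's top, on the vertical axis about which arm, drag hand and rider all turn. Same axes as the drive plate. At joint value q each of the three points from here along the direction at angle (pi + 0.6 - q) from the plate's +x axis, counted anticlockwise from above; so q grows clockwise seen from above
- scale_zero (a point): zero line of the scale, 150 mm from the pivot axis, on the plate's top (12 mm high). The scale is black lines on the plate at radius 139 to 156 mm, one each 0.08 rad from q = 0, every fifth longer
- swing_arm: dark steel bar of the tensioner arm, 18 mm wide, from the hub to radius 122 mm, its top 31 mm above the worktop, with a thin pointer to radius 136 mm; it carries the upright roller. Its hub barrel at the pivot is 60 mm wide and reaches 61 mm high. Origin at the drive's origin
- roller (a point): middle of the grey upright jockey roller on the arm, spinning freely on its bolt: 20 mm diameter (25 mm over its end flanges), 110 mm from the pivot axis, reaching from 34 to 80 mm above the worktop, bolt to 87 mm; this point is 60 mm high. Push it at right angles to the arm toward growing q
- tensioner (a joint): deflection of the arm in rad: 0 at its rest stop, to 1.0 at the far stop. Its spring pushes it back to 0: pushed at the roller at right angles to the arm it takes about S*30*sin(q + 0.167) N, where S is the unknown strength of the spring, 0.55 to 1.5, varying unseen, so only the felt force tells how far 12 N deflects it
- drag (a joint): reading of the drag hand in rad on the same scale; the arm carries it along when it deflects and leaves it at the largest deflection. 0 at the start
- drag_hand: drag hand: bright steel strip 5 mm wide and 3 mm thick, reaching 140 mm from the pivot axis, its top 16.5 mm above the worktop, running under the arm. Not to be touched. Origin at the drive's origin
- drag_mark (a point): point in line with the drag hand, 150 mm from the pivot axis (10 mm beyond the hand's end), 16.5 mm above the worktop
- rider (a joint): position of the rider in rad on the same scale, 0 to 1.2; it slides with light friction (under 1 N) and stays where it is left. At the start it is parked at the high end, beyond any reading
- rider_knob (a point): grip point on the rider's upright round knob: 16 mm diameter (18 mm at its rim), 172 mm from the pivot axis, from 27 to 67 mm above the worktop; this point is 52 mm high. The rider's black body under it is 24 x 24 mm, its top 27 mm high
- rider_tip (a point): tip of the rider's steel pointer, which points to the pivot, at 150 mm from the pivot axis, 16.5 mm high
- spanner: loose flat steel spanner, 158 x 48 x 5 mm, lying at the right; leave it. Origin at the centre of its underside
- mug: loose striped mug, 93 x 127 x 96 mm, at the left; leave it. Origin at the centre of its underside
- tumbler: loose clear glass tumbler, 77 mm wide, 89 mm high, at the right; leave it. Origin at the centre of its underside

How it is judged:
On the way, in this order (a step that is already met when the one before it is completed fails the run):
1. the closed fingers push the arm with 12 N, give or take 2 N, for half a second, the arm deflected (contact force between the fingers and swing_arm between 10 and 14 N and value of joint tensioner above 0.035 rad), for 0.5 s.
2. the arm is eased back to its stop and let go; the drag hand stays behind (value of joint tensioner below 0.02 rad and contact force between the fingers and swing_arm below 0.2 N and value of joint drag above 0.035 rad), for 0.2 s.
3. the rider's pointer stands in line with the drag hand (horizontal distance between rider_tip and drag_mark below 0.005 m), for 0.2 s.
At the end, for the whole second after the job is handed in: The tensioner arm is back at its stop (within 0.02 rad), the drag hand stands at the deflection reached at 12 N (over 0.035 rad), and the rider is at rest with its pointer tip within 5 mm of the drag hand's line (horizontal distance between rider_tip and drag_mark below 0.005 m and value of joint tensioner below 0.02 rad and value of joint drag above 0.035 rad and velocity of joint rider between -0.02 and 0.02 rad/s); the robot touches nothing.
It fails at once if the arm is pushed with more than 17 N (contact force between the fingers and swing_arm above 17 N).
It fails at once if the arm snaps back (faster than 2 rad/s) (velocity of joint tensioner below -2 rad/s).
It fails at once if the drag hand is touched by the robot (contact force between any of the fingers, the arm and drag_hand above 0.3 N).
It fails at once if a bystander (spanner, mug, tumbler) is moved more than 15 mm (distance of any of spanner, mug, tumbler from where it was at the start of the episode above 0.015 m).
It also fails if it takes over 69 s, if anything falls off the work surface, if the arm or the gripper's body presses on something with over 40 N, if the wrist force passes 120 N, or if a joint passes its speed limit or range.

## Working session

There is one attempt and no reset: what is moved stays moved. The work goes in short steps, each a Python script; the robot and the scene stay as the last script left them, time stands still between calls to the robot, and variables do not carry over. Pictures are saved under pics/ and viewed, at most 10 in all, crops included, and the job is handed in when it is done.

```bash
mkdir -p pics; python3 - <<'E'
from plant import robot
import cv2,pickle,numpy as np
d={}
for n in("scene","top"):
    f=robot.grab_frame(n);d[n]=f;cv2.imwrite(f"pics/{n}0.png",cv2.resize(f["image"][:,:,::-1],(800,600)) )
    print(n,f["fx"],f["cx"],f["cy"],-np.array(f["R"]).T@f["t"])
pickle.dump(d,open("f0.pkl","wb"));s=robot.sense();print(s["t"],s["tcp_pos"],s["tcp_rot"],s["wrist_force"],robot.nose_length)
E
```

```text
scene 475.0825507888845 248.86701932280852 192.62736784658162 [-0.38372014 -0.62093231  0.7717181 ]
top 480.83307598106677 250.5457856374687 189.2010752486366 [ 0.46556458 -0.01133114  1.41974496]
0.1 [0.22480174 0.63594352 0.24137781] [-3.13986713e+00  6.23019243e-05  2.80181489e+00] [-0.1895517  -0.25897706  0.67365616] 0.011
```

View pics/top0.png

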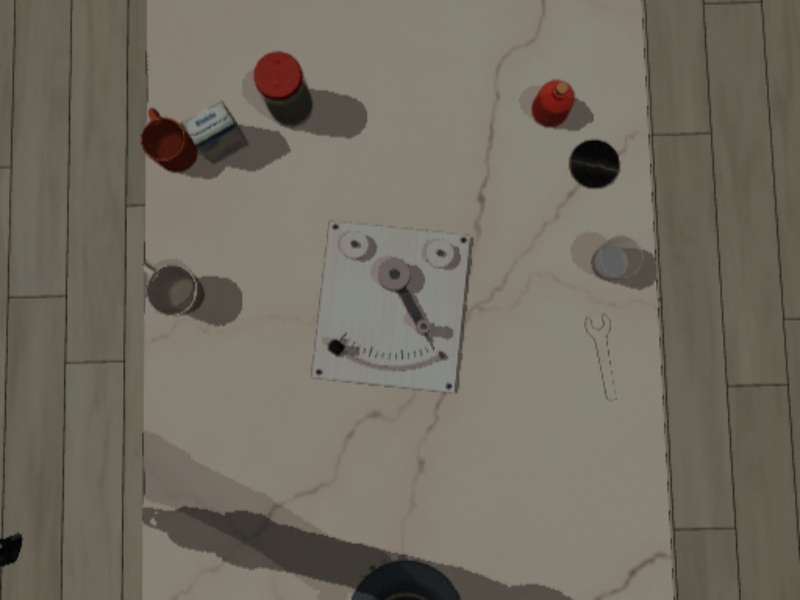

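View pics/scene0.png

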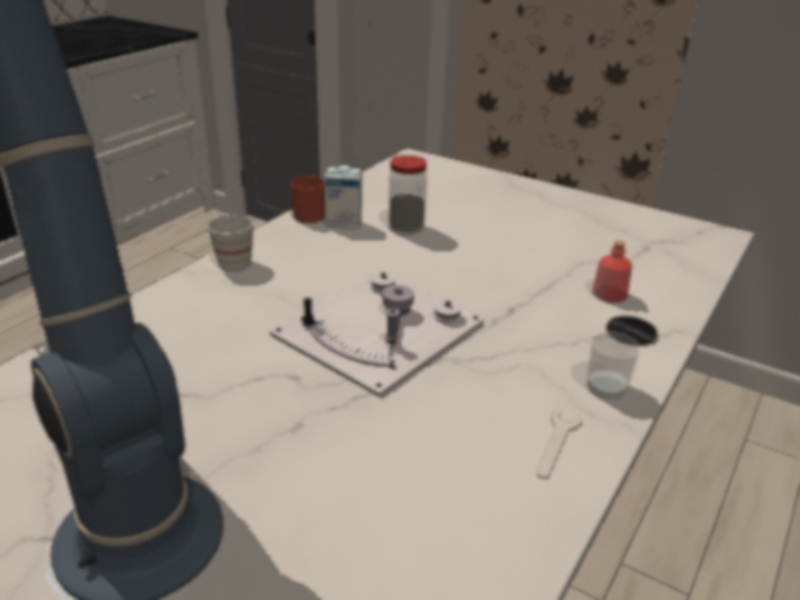

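The top view shows the plate with corners at about (330,221), (472,235), (456,392) and (312,378). The hub is at (394,274), the roller at (422,327) and the rider at (336,347). The mug is at the left; the tumbler and spanner are at the right, well clear.

```bash
cat > h.py <<'E'
import numpy as np, cv2
def ray(f,u,v,z):
    R=np.array(f["R"]);t=np.array(f["t"]);c=-R.T@t
    d=R.T@np.array([(u-f["cx"])/f["fx"],(v-f["cy"])/f["fy"],1]);return c+d*(z-c[2])/d[2]
def proj(f,X):
    p=np.array(f["R"])@X+np.array(f["t"]);return np.array([f["fx"]*p[0]/p[2]+f["cx"],f["fy"]*p[1]/p[2]+f["cy"]])
def plate(f):
    """plate pose from its colour contour"""
    im=f["image"].astype(int);m=((im[:,:,0]-im[:,:,2])<8)&(im.sum(2)>330)
    m=cv2.morphologyEx(m.astype(np.uint8),cv2.MORPH_CLOSE,np.ones((5,5)))
    m=cv2.morphologyEx(m,cv2.MORPH_OPEN,np.ones((5,5)))
    cs=cv2.findContours(m,0,2)[0]; P0=proj(f,np.array([.5,.03,.012]))
    c=max((c for c in cs if cv2.pointPolygonTest(cv2.convexHull(c),tuple(map(float,P0)),False)>0),key=cv2.contourArea)
    c=cv2.convexHull(c)
    w=np.array([ray(f,u,v,.012)[:2] for u,v in c[:,0]],np.float32)
    (cx,cy),s,a=cv2.minAreaRect(w*1000)
    b=cv2.boxPoints(((cx,cy),s,a))/1000
    e=[b[1]-b[0],b[2]-b[1]]; k=max(e,key=np.linalg.norm); k=k*np.sign(k[0])
    yaw=np.arctan2(k[1],k[0]); ctr=np.array([cx,cy])/1000
    return ctr+.055*np.array([np.cos(yaw),np.sin(yaw)]),yaw,s
E
python3 - <<'E'
import pickle;from h import *
d=pickle.load(open("f0.pkl","rb"));f=d["top"]
try: print(plate(f))
except Exception as e: print(e)
im=f["image"];print(im[200,215],im[225,250],im[200,190],im[260,250])
for n,u,v,z in[("hub",394,274,.061),("roller",422,327,.087),("p1",354,244,.046),("p2",440,253,.046),("c",330,221,.012),("c",472,235,.012),("c",456,392,.012),("c",312,378,.012),("rider",336,347,.05)]:print(n,ray(f,u*.64,v*.64,z))
E
```

```text
(array([0.55232132, 0.07519097]), np.float32(1.4390104), (264.3692321777344, 233.2862548828125))
[133 137 130] [133 134 127] [133 125 113] [133 124 112]
hub [0.62881456 0.00853776 0.061     ]
roller [ 0.52985706 -0.03933638  0.087     ]
p1 [0.68831459 0.08146732 0.046     ]
p2 [ 0.66746507 -0.07691138  0.046     ]
c [0.73920455 0.12866666 0.012     ]
c [ 0.70526896 -0.13994441  0.012     ]
c [ 0.41129862 -0.10083871  0.012     ]
c [0.44305505 0.16680057 0.012     ]
rider [0.49886526 0.11743449 0.05      ]
```

```bash
python3 - <<'E'
from plant import robot
from h import *
import pickle
robot.goto([.50,.02,.33],[np.pi,0,2.04])
robot.grip(0.0,60)
f=robot.grab_frame("wrist");pickle.dump(f,open("f1.pkl","wb"))
cv2.imwrite("pics/w1.png",cv2.resize(f["image"][:,:,::-1],(800,600)))
s=robot.sense();print(s["t"],s["tcp_pos"],s["tcp_rot"],s["joint_pos"],s["wrist_force"],s["opening"])
print(f["fx"],-np.array(f["R"]).T@f["t"],proj(f,np.array([.6293,.0067,.061])),proj(f,np.array([.5314,-.0434,.087])))
for p in ([.55,-.05,.056,2.04],[.47,.1,.055,3.3],[.47,.1,.055,.16],[.46,0,.055,3.3]):print(robot.inverse_kinematics(p[:3],[np.pi,0,p[3]]))
E
```

```text
3.3333 [0.50000347 0.01997442 0.33002178] [ 3.14152479e+00 -1.69404207e-05  2.03993547e+00] [-0.61934014  0.10511379  0.54760015  1.84199681 -0.05845661  1.21027108
  0.41558108] [ 0.36574914 -0.34185899 -0.0938525 ] -0.0018040732532487935
282.643623031896 [0.46326457 0.09312798 0.46226395] [323.82729467 205.27458596] [251.31567725 212.1014773 ]
[-0.35041598  0.54677512  0.48045448  2.00793826 -0.39359173  0.67717861
  0.85063704]
[-0.53675524  0.43406904  0.2961066   2.16377215 -0.22854674  0.57241471
  1.65556727]
[-0.75944873  0.47952618  0.58368175  2.17555454 -0.46171664  0.60740216
 -1.25233061]
[-0.37929537  0.41510136  0.35242759  2.21147914 -0.26777896  0.55402178
  1.90377561]
```

View pics/w1.png

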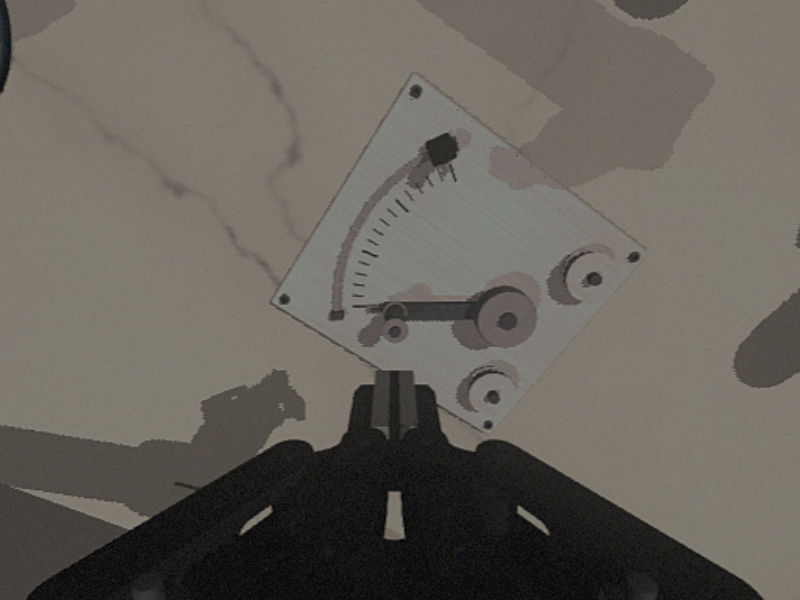

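The wrist view shows plate corners at (415,73), (646,248), (488,432) and (271,303). The hub screw is at (508,321), the roller top at (395,331) and the rider knob at (442,148).

```bash
python3 - <<'E'
from h import *
import pickle
f=pickle.load(open("f1.pkl","rb"));s=.64
P=lambda u,v,z:ray(f,u*s,v*s,z)[:2]
im=f["image"].astype(int);m=((im[:,:,0]-im[:,:,2])<6)&(im.sum(2)>300)
m=cv2.morphologyEx(m.astype(np.uint8),cv2.MORPH_OPEN,np.ones((3,3)));n,l,st,_=cv2.connectedComponentsWithStats(m)
k=l[int(200*s),int(400*s)];print(st[k]); 
b=cv2.boxPoints(cv2.minAreaRect(cv2.convexHull(np.argwhere(l==k)[:,::-1].astype(np.float32))))/s;print(b)
c=[(415,73),(646,248),(488,432),(271,303)]
w=np.array([P(*x,.012) for x in c]);print(w,np.linalg.norm(np.roll(w,-1,0)-w,axis=1))
# local corners: (-.205,.135),(.095,.135),(.095,-.135),(-.205,-.135)
L=np.array([(-.205,.135),(.095,.135),(.095,-.135),(-.205,-.135),(0,0),(.05,.08),(.05,-.08)])
W=np.vstack([w,P(508,321,.061),P(595,279,.052),P(493,397,.052)])
def fit(L,W):
    a=L-L.mean(0);b=W-W.mean(0);y=np.arctan2((a[:,0]*b[:,1]-a[:,1]*b[:,0]).sum(),(a*b).sum())
    R=np.array([[np.cos(y),-np.sin(y)],[np.sin(y),np.cos(y)]]);t=W.mean(0)-R@L.mean(0);return t,y,(W-L@R.T-t)*1000
print(fit(L[:4],W[:4]));print(fit(L,W))
for z in(.08,.087):print("roller",P(395,331,z))
print("knob",P(442,148,.067))
t,y,_=fit(L,W)
for n,r,q in(("roller",.11,0),("knob",.172,1.2)):
  a=np.pi+.6-q+y;print(n,t+r*np.array([np.cos(a),np.sin(a)]))
E
```

```text
[     0      0    512    384 194401]
[[-1.8321866e-14  0.0000000e+00]
 [ 7.9843750e+02  0.0000000e+00]
 [ 7.9843750e+02  5.9843750e+02]
 [ 0.0000000e+00  5.9843750e+02]]
[[ 0.44854752  0.16593739]
 [ 0.73659951  0.12995695]
 [ 0.70458243 -0.13480384]
 [ 0.41348756 -0.10026312]] [0.29029044 0.26668965 0.29313698 0.26849937]
(array([0.63038736, 0.00844778]), np.float64(-0.12320347886307806), array([[ 5.0158449 , -1.67996291],
       [-4.65817896, -0.7927984 ],
       [-3.49440283,  2.39982062],
       [ 3.1367369 ,  0.07294069]]))
(array([0.62946873, 0.00834532]), np.float64(-0.12430003753659094), array([[ 5.75981913, -1.78230527],
       [-3.87359824, -0.56868895],
       [-2.41601548,  2.58738424],
       [ 4.17451777, -0.06594751],
       [ 1.72296099, -0.99045965],
       [-1.97841087, -1.4272915 ],
       [-3.38927329,  2.24730864]]))
roller [ 0.53441623 -0.04460559]
roller [ 0.53311331 -0.04208342]
knob [0.49708055 0.11701811]
roller [ 0.53168177 -0.04203036]
knob [0.50064703 0.12231448]
```

```bash
cat >> h.py <<'E'
O=np.array([.6295,.008]);Y=-.125
def pose(q,r,off,z):
    """point at radius r on the line of q, shifted off along growing q; yaw whose x axis is the push direction"""
    a=np.pi+.6-q+Y; t=a-np.pi/2
    p=O+r*np.array([np.cos(a),np.sin(a)])+off*np.array([np.cos(t),np.sin(t)])
    return [p[0],p[1],z],[np.pi,0,t],np.array([np.cos(t),np.sin(t)])
E
python3 - <<'E'
from plant import robot
from h import *
p,o,t=pose(0,.11,-.04,.057)
robot.goto([p[0],p[1],.16],o); robot.move_straight(p,vel=.1); robot.sleep(.3)
s=robot.sense();F0=s["wrist_force"];np.save("F0.npy",F0);print(s["t"],s["tcp_pos"]-p,F0,[robot.sense()["wrist_force"][:2]@t for _ in range(3)])
p2,_,_=pose(0,.11,-.010,.057)
print(robot.move_straight(p2,vel=.012,contact_N=1.5))
for i in range(3):
    s=robot.sense();d=s["wrist_force"]-F0;print(s["t"],d,-d[:2]@t,(s["tcp_pos"][:2]-np.array(p[:2]))@t-.04);robot.sleep(.1)
E
```

```text
5.6417 [1.90521668e-04 3.57075732e-05 3.36334680e-04] [-0.17136804  0.490327    0.2233031 ] [np.float64(0.5144174297616628), np.float64(0.5144174297616628), np.float64(0.5144174297616628)]
True
7.0333 [ 1.19249985 -1.57856651  0.18057736] 1.949183733165535 -0.024488395962166527
7.1333 [ 1.99238076 -1.97700282  0.43553373] 2.6693265397872525 -0.02446795974582175
7.2333 [ 1.02243754 -1.78704941  1.99997942] 2.056810028271039 -0.024427927662417196
```

```bash
python3 - <<'E'
from plant import robot
from h import *
F0=np.load("F0.npy")
def go(q,v=.02):
    p,o,t=pose(q,.11,-.0244,.057);robot.move_straight(p,vel=v,attitude=o);return t
def force(t,n=4):
    D=[]
    for _ in range(n):
        D.append(-(robot.sense()["wrist_force"]-F0)[:2]@t);robot.sleep(.02)
    return np.mean(D)
q=0;Q=[];F=[]
while q<.75:
    q+=.006 if not F or F[-1]<10 else .004
    t=go(q);f=force(t,3);Q.append(q);F.append(f)
    if f>14.5 or np.mean(F[-3:])>11.6: break
print(list(zip(np.round(Q,3),np.round(F,1)))[::4],F[-4:],robot.sense()["t"])
for i in range(5):
    f=force(t,8);print(q,f,robot.sense()["t"])
    if abs(f-12)>.7: q+=np.clip((12-f)/60,-.01,.01);t=go(q)
f=force(t,30);s=robot.sense();print("hold",f,s["t"],(s["wrist_force"]-F0))
fr=robot.grab_frame("top");cv2.imwrite("pics/hold.png",cv2.resize(fr["image"][150:270,180:320,::-1],(700,600)))
np.save("q.npy",q)
E
```

```text
[(np.float64(0.006), np.float64(4.1)), (np.float64(0.03), np.float64(6.9)), (np.float64(0.054), np.float64(7.5)), (np.float64(0.078), np.float64(8.4)), (np.float64(0.102), np.float64(8.8)), (np.float64(0.124), np.float64(10.4)), (np.float64(0.142), np.float64(10.0)), (np.float64(0.16), np.float64(11.3)), (np.float64(0.176), np.float64(11.4))] [np.float64(11.378543560708662), np.float64(11.769914569579178), np.float64(11.578217063122311), np.float64(12.002277064255773)] 18.1333
0.18800000000000008 11.89326701567681 18.2667
0.18800000000000008 11.667082140607533 18.4
0.18800000000000008 11.906963315464937 18.5333
0.18800000000000008 11.78165679166274 18.6667
0.18800000000000008 11.899386436272836 18.8
hold 11.78193496213417 19.3 [  3.16796872 -10.97538628  -4.92558142]
```

```bash
python3 - <<'E'
from plant import robot
from h import *
q0=float(np.load("q.npy"))
for q in np.linspace(q0,0,8)[1:]:
    p,o,t=pose(q,.11,-.0244,.057);robot.move_straight(p,vel=.015,attitude=o)
p,o,t=pose(0,.11,-.032,.057);robot.move_straight(p,vel=.015)
p,o,t=pose(0,.11,-.045,.057);robot.move_straight(p,vel=.05)
s=robot.sense();print(s["t"],(s["wrist_force"]-np.load("F0.npy")))
robot.move_straight([p[0],p[1],.16],vel=.15)
p,o,t=pose(.7,.24,0,.27)
robot.goto(p,[np.pi,0,2.6])
f=robot.grab_frame("wrist");import pickle;pickle.dump(f,open("f2.pkl","wb"))
a=proj(f,np.array([*pose(.5,.13,0,.012)[0][:2],.012])).astype(int);print(a,robot.sense()["t"])
x0,y0=max(0,a[0]-100),max(0,a[1]-75);print(x0,y0)
cv2.imwrite("pics/w2.png",cv2.resize(f["image"][y0:y0+150,x0:x0+200,::-1],None,fx=4,fy=4))
E
```

```text
22.8667 [-0.03786825 -0.28236689  0.5441522 ]
[259 234] 24.7
159 159
```

View pics/w2.png

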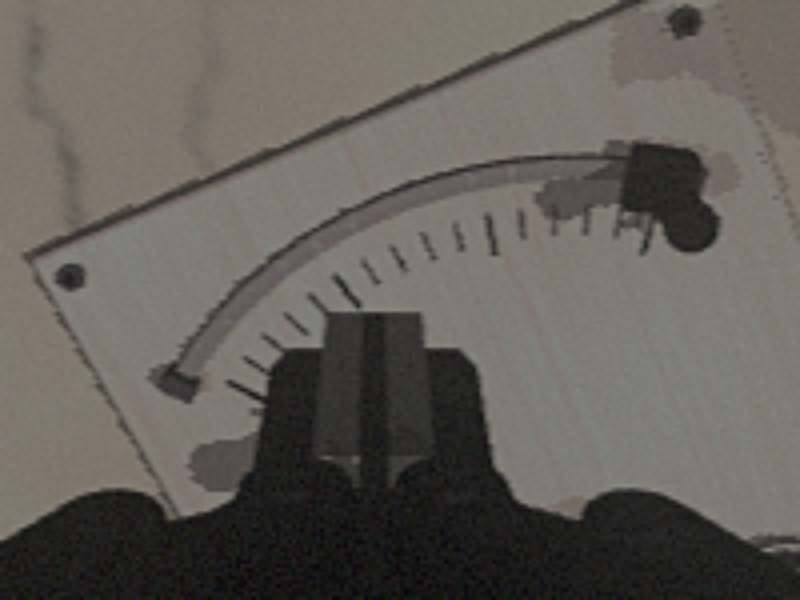

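The view shows the scale (zero line at about (245,390)) and the rider at (665,180), but the fingers cover the drag hand. I'll look again from the low-q side.

```bash
python3 - <<'E'
from plant import robot
from h import *
p,o,t=pose(.19,.14,-.13,.18)
robot.goto(p,o)
f=robot.grab_frame("wrist");import pickle;pickle.dump(f,open("f3.pkl","wb"))
a=proj(f,np.array([*pose(.2,.13,0,.012)[0][:2],.012])).astype(int);print(a,robot.sense()["t"])
x0,y0=max(0,a[0]-100),max(0,a[1]-75);print(x0,y0)
cv2.imwrite("pics/w3.png",cv2.resize(f["image"][y0:y0+150,x0:x0+200,::-1],None,fx=4,fy=4))
for q in(0,.08,.16,.24,.4):print(q,(proj(f,np.array([*pose(q,.1475,0,.012)[0][:2],.012]))-[x0,y0])*4)
E
```

```text
[261  46] 25.8083
161 0
0 [341.4883005  317.95174374]
0.08 [333.96632634 266.26280087]
0.16 [330.14448726 212.68838062]
0.24 [330.20145595 157.48725688]
0.4 [342.59021703  43.41575909]
```

View pics/w3.png

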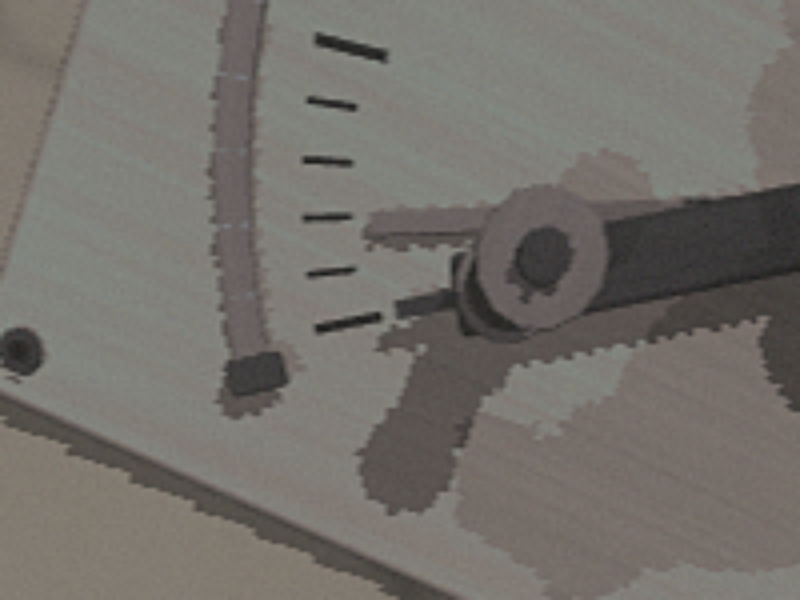

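Tick lines are at (347,323) for 0, (328,217) for 0.16 and (350,48) for 0.4, about 1 mm from my prediction. The drag hand's end is at about (378,221). The arm is back at its stop.

```bash
python3 - <<'E'
from h import *
import pickle
f=pickle.load(open("f3.pkl","rb"))
def Q(u,v,z):
    p=ray(f,161+u/4,v/4,z)[:2]-O;return round((np.pi+.6+Y-np.arctan2(p[1],p[0]))%(2*np.pi),4),round(np.hypot(*p),4)
for u,v in((347,323),(332,272),(328,217),(328,161),(350,48)):print(Q(u,v,.012))
for u,v in((372,221),(400,221),(440,220)):print(Q(u,v,.0165))
E
```

```text
(np.float64(6.2737), np.float64(0.1464))
(np.float64(0.0718), np.float64(0.1481))
(np.float64(0.1538), np.float64(0.1481))
(np.float64(0.2348), np.float64(0.148))
(np.float64(0.3963), np.float64(0.1456))
(np.float64(0.1403), np.float64(0.1376))
(np.float64(0.1378), np.float64(0.131))
(np.float64(0.1356), np.float64(0.1215))
```

```bash
python3 - <<'E'
from plant import robot
from h import *
h=np.pi/2
def go(q,z,v,mode=0):
    p,o,t=pose(q,.172,0,z);o[2]+=h
    robot.goto(p,o) if mode else robot.move_straight(p,vel=v,attitude=o)
robot.grip(.5,20)
go(1.165,.16,0,1); go(1.165,.045,.1)
s=robot.sense();print(s["t"],s["wrist_force"])
robot.grip(.25); print(robot.sense()["opening"],robot.sense()["wrist_force"])
for q in np.linspace(1.165,.141,13)[1:]:go(q,.045,.06)
print(robot.sense()["wrist_force"])
robot.grip(0,20);robot.sleep(.2);s=robot.sense();print(s["opening"],s["wrist_force"],s["t"])
robot.grip(.45);robot.sleep(.2)
go(.141,.13,.1)
p,o,t=pose(.15,.14,-.13,.18);robot.goto(p,o)
f=robot.grab_frame("wrist");import pickle;pickle.dump(f,open("f4.pkl","wb"));print(robot.sense()["t"])
x0,y0=161,0
cv2.imwrite("pics/w4.png",cv2.resize(f["image"][y0:y0+150,x0:x0+200,::-1],None,fx=4,fy=4))
E
```

```text
28.6667 [ 0.71279122 -0.17085447  0.43395591]
0.25027375075081615 [-0.40881538  0.29618893  0.22480792]
[ 0.56766448 -0.20946638 -0.68771982]
0.19207413083730615 [-0.0411073   0.29693959  0.68427942] 34.125
36.825
```

View pics/w4.png

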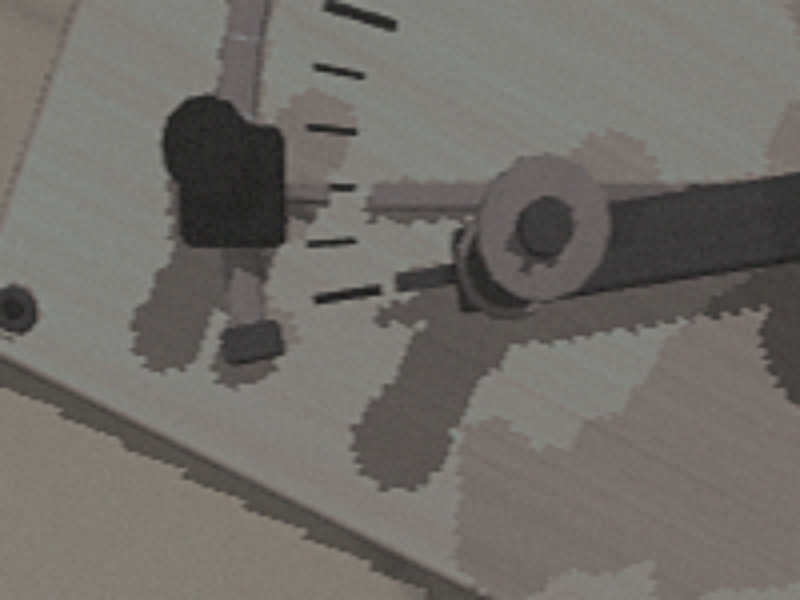

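The rider's pointer (y about 194, tip at x about 326) is in line with the drag hand (y about 194), and nothing is touching the robot.

```bash
python3 -c "
from plant import robot
print(robot.close_job())"
```

```text
the job is handed in; nothing more can be done
None
```

I held the tensioner arm at about 12 N for about 1.2 s and eased it back to its stop. The rider's pointer is in line with the drag hand at about 0.15 rad in the last picture, and I handed the job in at about 37 s; it gave no verdict.

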